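# Set the kitchen table out for making pizza

### The job

Set the table out for making pizza: lower the rolling pin into the slots of its wooden cradle until both handles rest on the bottom, and stand the tall narrow tomato tin beside the saucepan, on the side facing the cradle, level with the middle of the pan and 4 cm clear of its rim. Lay the can opener flat, left to right, straight in front of the tin (front is the robot's side) with its middle opposite the tin and 4 cm clear of it, and stand the pepper pot straight in front of the middle of the saucepan, 4 cm clear of its rim. Keep the tomato tin and the pepper pot upright all the while, and leave the saucepan and the flat fish tin where they are.

Things in the scene. Friction and masses are not known exactly. Their poses are not given: they have to be found in the camera images.
- rolling_pin: Small one-piece wooden rolling pin lying on the cloth, roughly front to back: barrel 44 mm in diameter, 160 long, with a straight handle 20 in diameter, 60 long at each end (280 in all). About 240 g; it can roll. Origin on its axis at mid length (22 mm up at the start), x along the axis. Grasp it across the barrel's middle.
- pin_cradle: Fixed brown wooden pin cradle, 212 x 84 mm, on the left or right (saucepan on the other side). Base 10 thick; at each end a cheek 16 thick, 180 apart inside (barrel hangs between). In each a slot open at the top, 24 wide, floor 30 mm up, flared above 44 to 48 wide; highest point 58. Origin at table height under its centre, x along the slots' line, z up. Pin home: axis along x, 40 mm up.
- tomato_tin: Closed tomato tin, upright, 54 mm in diameter, 73 high, steel with a plain paper label, about 200 g: the taller, narrower one of the two tins. Origin at the centre of its underside, z up.
- can_opener: Steel can opener lying flat, 185 mm long: two parallel arms, together 30 wide and 12 thick, from x = -90 to +43 mm; at +x the head with an upright butterfly key 38 mm high (x = +45 to +95). About 130 g, balances near x = +8. Origin at cloth height under its middle (x = 0); x from handles to head, z up. Grasp across both arms near x = +5. It may end pointing left or right.
- pepper_pot: White ceramic pepper pot, upright, 46 mm in diameter up to 52 height, narrower above, domed top with holes, 85 high, about 150 g. Origin at the centre of its underside, z up.
- saucepan: Open aluminium saucepan, 160 mm across the rim, 78 high, about 650 g, standing on the table on the side the cradle is not; it stays there. Its black handle points straight away from the robot, to 216 mm from the centre. Origin at the centre of its underside; x along the handle (away from the robot), y to the robot's left, z up.
- fish_tin: Bystander: flat round fish tin, 66 mm in diameter and 38 mm high. Origin at the centre of its underside.
Not all that is in view belongs to the job. What is shaped like the pepper_pot but purple is not meant. Leave any black look-alike of the tomato_tin alone.

How it is judged (in metres and radians):
At the end, for the whole second after the job is handed in: Pin axis 40 mm up (4 mm), level, along the slots. Tin (cradle side) and pepper pot (front): upright, 23-57 mm clear of the pan rim, 15 mm of level with its middle. Opener flat in front of the tin, 23-57 mm clear, middle within 15 mm, square within 0.2 rad. All released, at rest (z of rolling_pin in the frame of pin_cradle between 0.036 and 0.044 m and y of rolling_pin in the frame of pin_cradle between -0.008 and 0.008 m and x of rolling_pin in the frame of pin_cradle between -0.014 and 0.014 m and angle between the x axis of rolling_pin and the x axis of pin_cradle, either way round below 0.08 rad and angle between rolling_pin's own x axis and vertical between 1.536 and 1.606 rad and x of tomato_tin in the frame of saucepan between -0.015 and 0.015 m and (y of tomato_tin in the frame of saucepan between 0.13 and 0.164 m or y of tomato_tin in the frame of saucepan between -0.164 and -0.13 m) and horizontal distance between tomato_tin and pin_cradle below 0.38 m and height (world z) of each of tomato_tin, pepper_pot, can_opener below 0.006 m and angle between each of tomato_tin, pepper_pot's own z axis and vertical below 0.08 rad and x of pepper_pot in the frame of saucepan between -0.16 and -0.126 m and y of pepper_pot in the frame of saucepan between -0.015 and 0.015 m and x of tomato_tin in the frame of can_opener between -0.015 and 0.015 m and (y of tomato_tin in the frame of can_opener between 0.065 and 0.099 m or y of tomato_tin in the frame of can_opener between -0.099 and -0.065 m) and x of can_opener in the frame of saucepan below -0.03 m and angle between the x axis of can_opener and the y axis of saucepan, either way round below 0.2 rad and angle between can_opener's own z axis and vertical below 0.12 rad and linear speed of each of rolling_pin, tomato_tin, can_opener, pepper_pot below 0.02 m/s and angular speed of each of rolling_pin, tomato_tin, can_opener, pepper_pot below 0.2 rad/s); the robot touches nothing.
It fails at once if the tomato tin or the pepper pot is tipped over (angle between any of tomato_tin, pepper_pot's own z axis and vertical above 0.6 rad).
It fails at once if the saucepan is pushed more than 20 mm (distance of saucepan from where it was at the start of the episode above 0.02 m).
It fails at once if the fish tin is moved more than 20 mm (distance of fish_tin from where it was at the start of the episode above 0.02 m).
It also fails if it takes over 112 s, if anything falls off the work surface, if the arm or the gripper's body presses on something with over 40 N, if the wrist force passes 120 N, or if a joint passes its speed limit or range.

### The arm

A 6-joint arm with a two-finger parallel gripper is mounted at the origin on the work surface. World frame = base frame: x ahead of the robot, y to its left, z up, the work surface at z = 0. Lengths are in mm, angles in rad, forces in N, time in s.
With the tool pointing down it reaches from about 375 to 825 mm from the base axis. Payload 5.5 kg.
Tool frame: the origin (TCP) lies at the very end of the fingers, on their centre line; the grasp point (between the pads) lies 19 mm behind it; z points along the fingers, y is the line along which they close (so a half turn about z gives the same grasp; the last joint's range is limited). The gripper opens to 85 mm and grips with 20 to 120 N. Pads are 22 mm wide; open, the fingers measure 114 mm over their backs; the gripper's body (76 mm by 85 mm) begins 54 mm behind the grasp point. The pads swing forward as they close: fully open they stand 13 mm farther back than shut.
Start: joints at [1.183, 0.314, -0.047, 1.21, 0, 1.571], TCP at [226.888, 555.443, 231.299] pointing down, gripper open.
Joint ranges: [-2.67, 2.67], [-0.69, 1.73], [-1.03, 1.25], [-2.08, 2.16], [-1.42, 1.45], [-3.14, 3.14]. Speed limits (rad/s): [2.39, 2.39, 3.01, 3.14, 3.14, 3.14].

### API

Orientations are given as a unit quaternion [x, y, z, w].
In Python, from station import r, imaging gives the robot as it stands. The module is installed in compiled form; this text tells all that it offers.
- The arm moves only by the tool carry_out, never from a script. Its argument "increments" is one flat list of numbers, 7 for each row, row after row: the opening, from -1 (shut) to 1 (fully open), then the shift along the world's x, y, z in mm, then the turn, a rotation vector about the world's x, y, z in rad. In form: [gripper, x, y, z, ax, ay, az, gripper, x, y, z, ax, ay, az, ...]. A call has 1 to 5 rows; each row shifts and turns the commanded pose from where the row before left it; what a row does not reach is not made up. A row lasts 1/8 s, in which the tool goes at most 62.5 mm and 10.7 degrees, less where a joint would pass 70% of its speed; a pose out of reach is approached as far as the arm can. A call is refused whole if a number of a shift passes 62.5 or a number of a turn 0.188, either way. A call with a gripper value outside its range is refused whole. The fingers move at their own pace and stop on an object; the grip force is fixed at half the most. Time passes only in rows, so rows that do not move let the fingers close. It gives the time, the measured TCP pose, the force, the opening and the grip force at its end, in the units of the state.
- r.get_state(): the state, without advancing time (a new reading comes with each control period).
- imaging.get_image(name): name is "side" or "top"; returns (picture, depth): 400x640x3 uint8, blue, green, red; 400x640 float32, mm along the optical axis (not along the pixel's ray), 0 where there is no reading.
- imaging.camera_info(name): a dict with "fx", "fy", "cx", "cy" (pixels), "dist" ([k1, k2, p1, p2, k3] as OpenCV has them; the pictures are not rectified), "world_from_camera" (4x4, takes a point from camera to world coordinates). Camera axes: x right, y down, z forward; pixel columns grow to the right and rows downward; lengths in mm; the calibration is good to about 2 mm. A picture is of the moment at which its call begins. camera_info takes no time and is no camera call.
- r.hand_in(): hands the job in; it is judged then, once.
The state is a dict: "t": time; "qpos": joint angles; "qvel": joint speeds; "joint_efforts": joint torques, N m; "tool_pos": TCP position; "tcp_rot": TCP orientation; "force": force on the tool from outside, world axes, zero at the start; "ft_torque": the same for the moment, N m; "opening": finger opening in mm; "grasp_force": force on a finger pad.
Only numpy, scipy, OpenCV 4.12 (cv2) and the standard library are available. Lean on these libraries where they do the work, as an engineer would, in place of code of your own. Each camera call takes 0.05 s, during which the arm holds its last target. There are 200 camera calls.

## Working session

There is one attempt and no reset: what is moved stays moved. The work goes in short steps, Python scripts to look and compute and a tool call to move; the robot and the scene stay as the last step left them, time stands still between calls to the robot, and variables do not carry over. Pictures are saved under pics/ and viewed, at most 14 in all, crops included, and the job is handed in when it is done.

Besides the shell and the picture viewer there is one more tool, called after "Call:" as a command line: name --argument value ..., lists and objects as JSON in quotes. carry_out: Moves the arm, as the interface text tells. Its arguments: {"type":"object","properties":{"increments":{"type":"array"}},"required":["increments"]}

```bash
mkdir -p pics
python3 - <<'E'
from station import r, imaging
import cv2,numpy as np
for n in ("top","side"):
    p,d=imaging.get_image(n); cv2.imwrite(f"pics/{n}0.png",p); np.save(f"{n}0.npy",d)
    i=imaging.camera_info(n); print({k:np.round(v,3).tolist() for k,v in i.items()})
print(r.get_state())
E
```

```text
{'fx': 486.407, 'fy': 486.407, 'cx': 309.213, 'cy': 206.27, 'dist': [-0.033, 0.0, 0.0, 0.0, 0.0], 'world_from_camera': [[0.006, -0.996, 0.093, 382.825], [-1.0, -0.006, 0.005, -14.102], [-0.005, -0.093, -0.996, 1162.12], [0.0, 0.0, 0.0, 1.0]]}
{'fx': 482.064, 'fy': 482.064, 'cx': 325.683, 'cy': 196.491, 'dist': [-0.126, 0.0, 0.0, 0.0, 0.0], 'world_from_camera': [[0.983, -0.147, 0.115, 341.745], [-0.185, -0.72, 0.669, -882.837], [-0.016, -0.678, -0.735, 1009.019], [0.0, 0.0, 0.0, 1.0]]}
{'t': 0.1, 'qpos': array([ 1.18299814e+00,  3.14153306e-01, -4.79773083e-02,  1.21021454e+00,
       -3.11639023e-05,  1.57081072e+00]), 'qvel': array([ 0.00012541, -0.00040718,  0.001483  , -0.00219896,  0.00112862,
       -0.00012538]), 'joint_efforts': array([ 1.39665153e-04, -5.40764701e+01,  3.40541339e+01,  1.12031042e-02,
        5.41471456e-05,  4.25246355e-06]), 'tool_pos': array([226.7010253 , 554.9549681 , 230.52277151]), 'tcp_rot': array([ 1.92693368e-01,  9.81258715e-01, -7.62904002e-04, -1.33923355e-04]), 'force': array([ 0.73350143, -0.53708627, -0.04505366]), 'ft_torque': array([0.01286226, 0.04507888, 0.01055658]), 'grasp_force': 0.0, 'opening': 85.36803286245647}
```

View pics/top0.png

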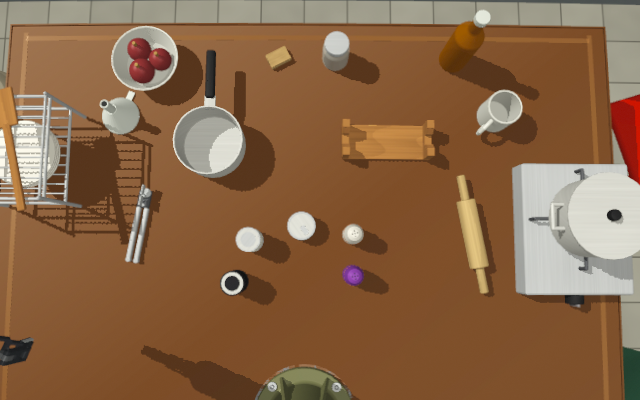

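View pics/side0.png

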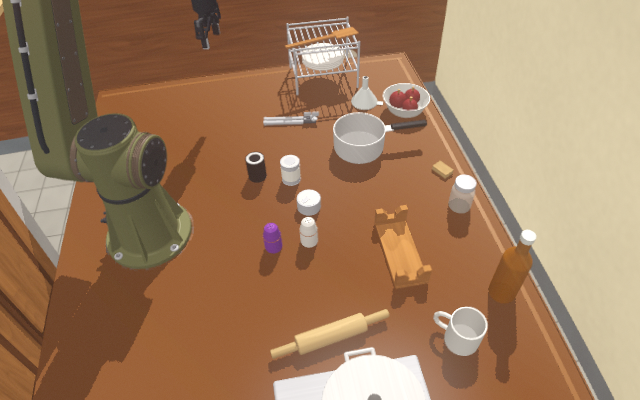

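The top view shows the saucepan at (209,141), cradle (388,141), pin (472,235), tomato tin (249,239), fish tin (301,226), pepper pot (353,234), and the opener (140,225) with its head at the top. The side view agrees. The decoys are the black tin at (233,283) and the purple pot at (353,275).

```bash
cat > h.py <<'E'
from station import r, imaging
import cv2,numpy as np
def cloud(n,p=None,d=None):
    if d is None: p,d=imaging.get_image(n)
    i=imaging.camera_info(n); K=np.array([[i['fx'],0,i['cx']],[0,i['fy'],i['cy']],[0,0,1.]])
    u,v=np.meshgrid(np.arange(640.),np.arange(400.))
    q=cv2.undistortPoints(np.stack([u,v],-1).reshape(-1,1,2),K,np.array(i['dist'])).reshape(400,640,2)
    P=np.dstack([q*d[...,None],d]); T=np.array(i['world_from_camera'])
    W=P@T[:3,:3].T+T[:3,3]; W[d==0]=np.nan
    return p,W
def roi(W,box,zlo,zhi):
    c0,r0,c1,r1=box; S=W[r0:r1,c0:c1].reshape(-1,3)
    return S[(S[:,2]>zlo)&(S[:,2]<zhi)]
def rep(name,S):
    f=S[:,:2].astype(np.float32)
    c,rad=cv2.minEnclosingCircle(f); m=cv2.minAreaRect(f)
    print(name,len(S),'mean',S.mean(0).round(1),'circ',np.round(c,1),round(rad,1),'rect',np.round(m[0],1),np.round(m[1],1),round(m[2],1),'z',np.percentile(S[:,2],[5,50,95]).round(1))
E
python3 - <<'E'
from h import *
p=cv2.imread('pics/top0.png');d=np.load('top0.npy')
_,W=cloud('top',p,d)
print('table',W[330,450],W[200,350])
rep('pan rim',roi(W,(165,98,252,182),70,90))
rep('tin',roi(W,(230,222,268,255),66,85))
rep('fish',roi(W,(282,208,320,245),30,48))
rep('pep',roi(W,(338,218,368,250),40,95)); rep('peptop',roi(W,(338,218,368,250),78,95))
rep('purple',roi(W,(338,260,368,292),40,95))
rep('black',roi(W,(215,266,250,298),66,85))
rep('opener',roi(W,(120,180,158,268),5,16)); rep('openerarms',roi(W,(120,212,158,268),6,18));rep('key',roi(W,(120,180,158,268),22,50))
rep('pin',roi(W,(450,170,495,298),8,60)); rep('barrel',roi(W,(450,170,495,298),34,60))
rep('cradle',roi(W,(335,112,440,168),4,70)); rep('cheeks',roi(W,(335,112,440,168),48,70))
E
```

```text
table [ 2.01330065e+02 -3.40894054e+02  3.06372470e-01] [ 5.07284254e+02 -1.05850841e+02  3.71209395e-01]
pan rim 483 mean [639.3 228.7  76.4] circ [643.3 222.8] 86.8 rect [637.  224.9] [161.3 157.9] 45.9 z [71.3 76.7 80. ]
tin 472 mean [409.6 128.2  72.9] circ [409.8 128.5] 27.8 rect [409.8 127.9] [52.9 54. ] 44.7 z [69.4 72.8 76.4]
fish 622 mean [443.1   9.9  37.5] circ [443.2   9.8] 32.8 rect [443.4   9.5] [62.9 62.7] 0.3 z [34.  37.5 41. ]
pep 323 mean [ 423.7 -107.6   72.5] circ [ 424.9 -109.8] 23.1 rect [ 425.  -109.6] [43.4 43.8] 0.9 z [50.9 78.2 85.3]
peptop 162 mean [ 424.5 -108.7   82.2] circ [ 424.6 -109.4] 16.9 rect [ 425.1 -108.4] [31.7 31.9] 27.3 z [78.5 82.  86.5]
purple 327 mean [ 331.1 -107.9   72.8] circ [ 330.  -109.7] 23.0 rect [ 330.  -109.5] [43.  43.3] 0.6 z [51.8 78.  84.8]
black 487 mean [312.2 162.2  72.9] circ [312.4 162.3] 27.7 rect [312.6 162.2] [53.  54.2] 1.2 z [69.5 72.9 76.3]
opener 693 mean [440.8 397.7  10.8] circ [445.3 386.2] 102.6 rect [445.7 402.7] [203.7  88.6] 0.4 z [ 6.2 11.  14.6]
openerarms 480 mean [416.1 402.   11. ] circ [410.1 393.8] 66.2 rect [411.2 402.9] [ 35.  131.5] 83.7 z [ 7.  11.1 14.9]
key 77 mean [513.6 387.   32.6] circ [513.8 387.9] 24.8 rect [513.6 386.4] [ 8.  49.6] 81.1 z [23.5 34.  39.1]
pin 1790 mean [ 426.8 -386.4   34.6] circ [ 428.7 -389.6] 138.9 rect [ 428.7 -389.6] [277.8  44.9] 10.3 z [22.5 35.9 43.6]
barrel 1000 mean [ 428.7 -388.6   39.9] circ [ 439.6 -385.2] 123.4 rect [ 439.8 -385.9] [246.6  40.4] 11.4 z [35.  40.1 44.3]
cradle 3189 mean [ 647.7 -193.6   16.2] circ [ 654.7 -203.5] 130.1 rect [ 659.2 -197.7] [247.3 132. ] 88.2 z [ 5.6  9.6 56.1]
cheeks 324 mean [ 649.1 -193.1   55.4] circ [ 648.9 -189.8] 112.1 rect [ 648.2 -190.4] [210.3  85.6] 90.0 z [49.4 56.  60.1]
```

Run:
```python
from h import *
from scipy.optimize import least_squares
p=cv2.imread('pics/top0.png');d=np.load('top0.npy')
_,W=cloud('top',p,d)
def ax(n,S):
    m=S[:,:2].mean(0); v=np.linalg.svd(S[:,:2]-m,full_matrices=False)[2][0]; t=(S[:,:2]-m)@v
    print(n,m.round(1),'angle',np.degrees(np.arctan2(v[1],v[0])).round(1),'mid',(m+v*(t.min()+t.max())/2).round(1),(np.ptp(t)).round(1))
S=roi(W,(165,98,252,182),72,82);S=S[S[:,0]<690]
f=least_squares(lambda q:np.hypot(S[:,0]-q[0],S[:,1]-q[1])-q[2],[637,225,78],loss='soft_l1');print('pan',f.x)
H=roi(W,(195,48,225,98),50,110);ax('handle',H);print(H[:,2].mean())
ax('pin',roi(W,(450,170,495,298),12,60))
S=roi(W,(335,112,440,168),50,70)
for n,s in (('L',S[S[:,1]>-190]),('R',S[S[:,1]<-190])): ax(n,s); rep(n,s)
A=roi(W,(120,180,160,268),5,50);A=A[(abs(A[:,1]-395)<40)];rep('op',A);A=A[A[:,0]<475];ax('arms',A)
hi=roi(W,(120,180,160,268),7,50);hi=hi[abs(hi[:,1]-395)<35];ax('all',hi)
rep('stove',roi(W,(505,160,545,300),20,200))
```

```text
pan [636.15519739 224.05356697  77.72403113]
handle [791.4 223.8] angle 179.8 mid [792.3 223.7] 111.4
72.23698302443846
pin [ 426.8 -386.4] angle -169.4 mid [ 428.1 -386.2] 277.8
L [649.7 -92.5] angle 180.0 mid [648.8 -92.5] 84.0
L 145 mean [649.7 -92.5  56.4] circ [648.8 -92.7] 42.3 rect [648.8 -92.6] [14.7 84. ] 90.0 z [50.8 56.8 60.3]
R [ 649.5 -286.5] angle 179.0 mid [ 648.1 -286.5] 85.8
R 150 mean [ 649.5 -286.5   55.7] circ [ 648.1 -284.9] 43.3 rect [ 648.1 -286.9] [16.7 85.7] 89.5 z [51.5 55.9 59.4]
op 803 mean [449.3 396.1  13.3] circ [445.3 386.2] 102.6 rect [445.5 389.4] [ 73.1 203.2] 86.2 z [ 6.5 11.5 32.5]
arms [415.6 401.8] angle 170.9 mid [411.4 402.5] 132.3
all [451.  396.1] angle 170.0 mid [446.3 396.9] 185.6
stove 3905 mean [ 441.9 -510.4   60.2] circ [ 439.7 -522.4] 151.7 rect [ 440.  -514.5] [ 56.5 300.9] 88.1 z [28.8 65.2 69.8]
```

Call:
carry_out --increments '[0.4,45,-32,-20,0,0,0.111,0.4,45,-32,-20,0,0,0.111,0.4,45,-32,-20,0,0,0,0.4,45,-32,-20,0,0,0,0.4,44,-31,-20,0,0,0]'

```text
t: 0.72
tool_pos: [452.0, 395.1, 130.4]
tcp_rot: [0.083, 0.997, -0.0, -0.0]
force: [0.9, 0.5, 1.1]
opening: 60.0
grasp_force: 0.0
```

Call:
carry_out --increments '[0.4,0,0,-40,0,0,0,0.4,0,0,0,0,0,0]'

```text
t: 0.98
tool_pos: [448.9, 393.8, 88.0]
tcp_rot: [0.083, 0.997, -0.003, -0.003]
force: [-0.3, -0.5, 0.6]
opening: 59.8
grasp_force: 0.0
```

Call:
carry_out --increments '[0.4,2,2,-35,0,0,0,0.4,0,0,-30,0,0,0,0.4,0,0,-12,0,0,0,0.4,0,0,0,0,0,0,0.4,0,0,0,0,0,0]'

```text
t: 1.6
tool_pos: [453.6, 399.5, 15.9]
tcp_rot: [0.083, 0.997, 0.001, 0.001]
force: [0.9, 0.1, 0.2]
opening: 59.6
grasp_force: 0.0
```

Run:
```python
from h import *
p,_=imaging.get_image('side'); cv2.imwrite('pics/s1.png',cv2.resize(p[60:180,200:360],(800,600)))
print(r.get_state()['tool_pos'],r.get_state()['force'])
```

```text
[453.7231958  399.43757246  15.93967118] [-1.03940659 -0.18146201  0.26151329]
```

View pics/s1.png

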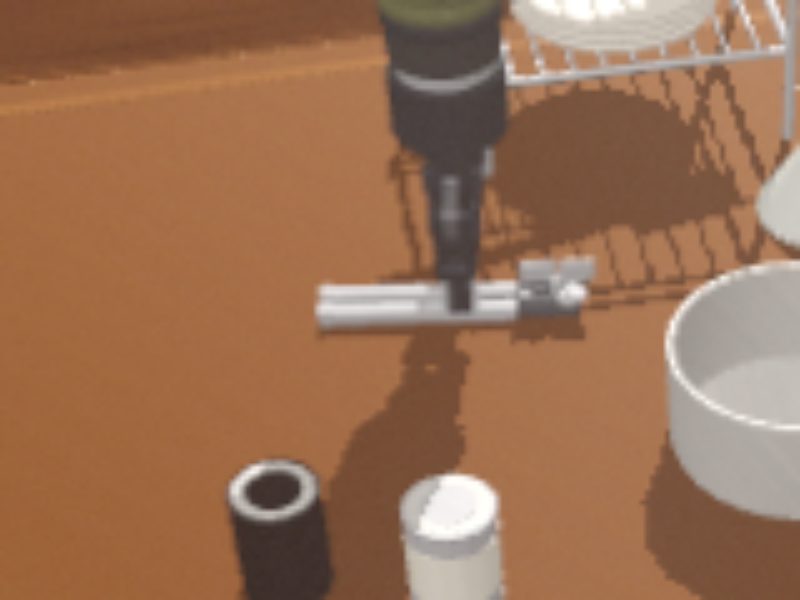

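The fingers straddle the opener's arms just behind its head, at about (455,300) in the crop. Next I lower and grip.

Call:
carry_out --increments '[0.4,0,-2,-12,0,0,0,0.4,0,0,0,0,0,0,-1,0,0,0,0,0,0,-1,0,0,0,0,0,0,-1,0,0,0,0,0,0]'

```text
t: 2.28
tool_pos: [453.2, 396.7, 2.7]
tcp_rot: [0.083, 0.997, 0.0, 0.0]
force: [-0.6, 0.3, 2.3]
opening: 27.9
grasp_force: 59.6
```

Call:
carry_out --increments '[-1,0,0,0,0,0,0,-1,0,0,0,0,0,0]'

```text
t: 2.52
tool_pos: [453.2, 396.7, 2.7]
tcp_rot: [0.083, 0.997, 0.0, 0.0]
force: [0.0, -0.5, 4.4]
opening: 27.9
grasp_force: 59.8
```

Call:
carry_out --increments '[-1,0,0,40,0,0,0,-1,0,-10,50,0,0,0,-1,8,-35,20,0,0,-0.17,-1,10,-40,0,0,0,-0.17,-1,12,-40,0,0,0,-0.17]'

```text
t: 3.15
tool_pos: [482.8, 270.3, 112.3]
tcp_rot: [0.334, 0.943, -0.0, -0.0]
force: [0.5, 0.0, -0.5]
opening: 28.0
grasp_force: 59.7
```

Call:
carry_out --increments '[-1,15,-45,0,0,0,-0.18,-1,15,-45,0,0,0,-0.18,-1,15,-45,0,0,0,-0.18,-1,15,-40,0,0,0,-0.18,-1,11,-29,0,0,0,-0.175]'

```text
t: 3.78
tool_pos: [553.9, 65.6, 111.8]
tcp_rot: [0.71, 0.705, -0.0, -0.0]
force: [-0.3, 0.1, -1.2]
opening: 28.1
grasp_force: 59.7
```

Call:
carry_out --increments '[-1,0,0,-20,0,0,0,-1,0,0,0,0,0,0]'

```text
t: 4.03
tool_pos: [552.1, 66.8, 90.5]
tcp_rot: [0.707, 0.707, -0.002, -0.001]
force: [0.5, 0.2, -2.0]
opening: 28.2
grasp_force: 59.6
```

Call:
carry_out --increments '[-1,1,1,-40,0,0,0,-1,0,0,-30,0,0,0,-1,0,0,-10,0,0,0,-1,0,0,0,0,0,0,-1,0,0,0,0,0,0]'

```text
t: 4.65
tool_pos: [556.0, 68.8, 13.6]
tcp_rot: [0.707, 0.707, 0.001, 0.001]
force: [0.4, -0.8, -2.0]
opening: 28.4
grasp_force: 59.6
```

Run:
```python
from h import *
p,W=cloud('top'); cv2.imwrite('pics/t2.png',p[120:300,150:400])
S=W.reshape(-1,3);S=S[np.isfinite(S[:,0])]
for a,b in ((6,14),(6,60)):
    s=S[(abs(S[:,0]-554)<25)&(S[:,1]<190)&(S[:,1]>-60)&(S[:,2]>a)&(S[:,2]<b)];rep('o',s)
print(r.get_state()['tool_pos'],r.get_state()['force'])
```

```text
h.py:17: RuntimeWarning: Mean of empty slice.
  print(name,len(S),'mean',S.mean(0).round(1),'circ',np.round(c,1),round(rad,1),'rect',np.round(m[0],1),np.round(m[1],1),round(m[2],1),'z',np.percentile(S[:,2],[5,50,95]).round(1))
  ret = um.true_divide(
Traceback (most recent call last):
  File "h.py", line 17, in rep
    print(name,len(S),'mean',S.mean(0).round(1),'circ',np.round(c,1),round(rad,1),'rect',np.round(m[0],1),np.round(m[1],1),round(m[2],1),'z',np.percentile(S[:,2],[5,50,95]).round(1))
                                                                                                                                             ~~~~~~~~~~~~~^^^^^^^^^^^^^^^^^^
IndexError: index -1 is out of bounds for axis 0 with size 0
```

View pics/t2.png

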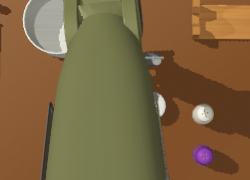

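The arm hides the opener in this view, and only its head shows at about (155,57). I'll set it down, let go, and measure it later.

Call:
carry_out --increments '[-1,-2,-1,-10,0,0,0,-1,0,0,0,0,0,0,-1,0,0,0,0,0,0,0,0,0,0,0,0,0,0,0,0,0,0,0,0]'

```text
t: 5.32
tool_pos: [552.3, 67.4, 2.0]
tcp_rot: [0.707, 0.707, -0.0, -0.0]
force: [0.4, -0.2, 1.2]
opening: 42.5
grasp_force: 0.0
```

Call:
carry_out --increments '[0,0,0,0,0,0,0,0,0,0,20,0,0,0,0,0,0,50,0,0,0,1,0,0,50,0,0,0,1,-30,15,10,0,0,0]'

```text
t: 5.95
tool_pos: [526.8, 82.5, 136.2]
tcp_rot: [0.708, 0.706, 0.003, 0.002]
force: [-0.6, -0.0, -0.9]
opening: 77.2
grasp_force: 0.0
```

Call:
carry_out --increments '[1,-55,15,0,0,0,0,1,-55,15,0,0,0,0,1,-4,15,0,0,0,0,1,0,0,0,0,0,0]'

```text
t: 6.45
tool_pos: [409.5, 128.3, 132.7]
tcp_rot: [0.706, 0.708, 0.001, 0.0]
force: [0.6, 0.9, 0.2]
opening: 85.4
grasp_force: 0.0
```

Run:
```python
from h import *
p,W=cloud('side'); cv2.imwrite('pics/s3.png',p[80:260,200:440])
S=W.reshape(-1,3);S=S[np.isfinite(S[:,0])]
s=S[(abs(S[:,0]-554)<28)&(S[:,1]<190)&(S[:,1]>-60)&(S[:,2]>6)&(S[:,2]<60)];rep('o',s)
print(r.get_state()['tool_pos'],r.get_state()['force'])
```

```text
o 453 mean [556.3  82.   16.6] circ [560.5  83.4] 106.5 rect [553.8  83.9] [212.9  42.4] 85.8 z [ 7.3 11.8 44.5]
[410.16300446 127.88636963 132.73472552] [-0.36575833  0.63332     0.4721576 ]
```

View pics/s3.png

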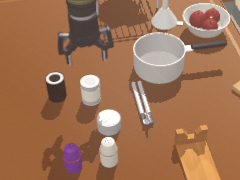

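The opener lies in place in front of the pan, at (143,103) in the crop. The gripper is centred over the tin.

Call:
carry_out --increments '[1,0,0,-40,0,0,0,1,0,0,-40,0,0,0,1,0,0,-27,0,0,0,1,0,0,0,0,0,0,1,0,0,0,0,0,0]'

```text
t: 7.12
tool_pos: [410.3, 127.4, 26.0]
tcp_rot: [0.707, 0.707, 0.0, 0.0]
force: [0.7, -0.7, 0.1]
opening: 85.8
grasp_force: 0.0
```

Call:
carry_out --increments '[-1,0,0,0,0,0,0,-1,0,0,0,0,0,0,-1,0,0,0,0,0,0,-1,0,0,0,0,0,0,-1,0,0,0,0,0,0]'

```text
t: 7.75
tool_pos: [410.2, 127.8, 26.6]
tcp_rot: [0.707, 0.707, 0.001, 0.001]
force: [-0.1, -0.2, 5.8]
opening: 52.2
grasp_force: 61.9
```

Call:
carry_out --increments '[-1,0,0,25,0,0,0,-1,0,0,50,0,0,0,-1,25,-5,10,0,0,0,-1,40,-10,0,0,0,0,-1,45,-10,0,0,0,0]'

```text
t: 8.38
tool_pos: [519.9, 102.3, 111.1]
tcp_rot: [0.707, 0.707, 0.0, 0.0]
force: [0.6, 0.7, -0.3]
opening: 51.8
grasp_force: 63.4
```

Call:
carry_out --increments '[-1,45,-10,0,0,0,0,-1,40,-10,0,0,0,0,-1,25,-6,0,0,0,0,-1,6,0,0,0,0,0,-1,0,0,0,0,0,0]'

```text
t: 9.0
tool_pos: [634.2, 76.6, 110.1]
tcp_rot: [0.707, 0.707, -0.0, -0.0]
force: [0.1, 0.2, -2.4]
opening: 51.6
grasp_force: 63.5
```

Run:
```python
from h import *
p,W=cloud('side'); cv2.imwrite('pics/s4.png',p[60:240,240:480])
print(r.get_state()['tool_pos'],r.get_state()['force'])
```

```text
[633.7632853   76.68930268 110.12695011] [ 0.41479749 -1.1274989  -1.55568227]
```

View pics/s4.png

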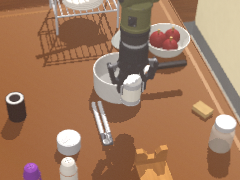

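The tin is held upright beside the pan at (131,90) in the crop. Next I lower it.

Call:
carry_out --increments '[-1,2,0,-35,0,0,0,-1,0,0,-30,0,0,0,-1,0,0,-10,0,0,0,-1,0,0,0,0,0,0,-1,0,0,0,0,0,0]'

```text
t: 9.68
tool_pos: [637.8, 76.7, 36.9]
tcp_rot: [0.707, 0.707, 0.001, 0.001]
force: [-0.2, -0.2, -1.8]
opening: 52.4
grasp_force: 63.5
```

Call:
carry_out --increments '[-1,-1,0,-7,0,0,0,-1,0,0,-3,0,0,0,-1,0,0,0,0,0,0,0.6,0,0,0,0,0,0,0.6,0,0,0,0,0,0]'

```text
t: 10.3
tool_pos: [636.1, 76.4, 25.4]
tcp_rot: [0.707, 0.707, 0.0, 0.0]
force: [-0.2, 0.7, 0.9]
opening: 68.5
grasp_force: 0.0
```

Call:
carry_out --increments '[0.6,0,0,20,0,0,0,0.6,0,0,55,0,0,0,0.6,-10,-10,30,0,0,0,1,-40,-36,0,0,0,-0.157,1,-40,-36,0,0,0,-0.157]'

```text
t: 10.92
tool_pos: [545.5, -6.2, 130.7]
tcp_rot: [0.81, 0.586, 0.0, 0.001]
force: [-0.3, -1.1, 0.4]
opening: 85.3
grasp_force: 0.0
```

Call:
carry_out --increments '[1,-42,-36,0,0,0,-0.157,1,-42,-36,0,0,0,-0.157,1,-38,-32,0,0,0,-0.157,1,0,0,-10,0,0,0,1,0,0,0,0,0,0]'

```text
t: 11.55
tool_pos: [424.0, -109.5, 119.9]
tcp_rot: [0.924, 0.383, 0.0, -0.0]
force: [0.1, -0.0, -0.5]
opening: 85.7
grasp_force: 0.0
```

Run:
```python
from h import *
p,W=cloud('top'); cv2.imwrite('pics/t5.png',p[80:320,120:420])
S=W.reshape(-1,3);S=S[np.isfinite(S[:,0])]
def g(x0,x1,y0,y1,a,b): return S[(S[:,0]>x0)&(S[:,0]<x1)&(S[:,1]>y0)&(S[:,1]<y1)&(S[:,2]>a)&(S[:,2]<b)]
for n,a in (('o',(520,590,-60,190,7,50)),('tin',(600,680,40,120,66,80)),('pan',(550,690,140,310,72,82))):
    s=g(*a); print(n,len(s)); rep(n,s) if len(s)>20 else 0
print(r.get_state()['tool_pos'],r.get_state()['tcp_rot'])
```

```text
o 721
o 721 mean [553.4  76.1  14.2] circ [558.7  84.7] 104.0 rect [552.7  85.6] [207.6  51.1] 81.9 z [ 8.1 11.7 35.1]
tin 447
tin 447 mean [634.5  76.7  72.7] circ [634.9  77.1] 27.7 rect [634.8  76.9] [52.5 53.8] 43.6 z [69.5 72.7 76.1]
pan 321
pan 321 mean [613.1 226.5  76.8] circ [636.2 224.8] 80.6 rect [622.9 224.2] [158.6 133.2] 90.0 z [73.1 76.8 80.2]
[ 424.52777681 -109.25829074  120.18620452] [ 9.23600313e-01  3.83356779e-01  1.81297440e-04 -9.60133960e-05]
```

View pics/t5.png

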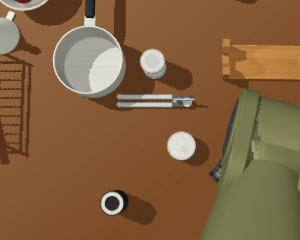

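The tin stands at (152,63) beside the pan and the opener lies in front of it at (155,101). The gripper is over the pepper pot.

Call:
carry_out --increments '[1,0,0,-45,0,0,0,1,0,0,-40,0,0,0,1,0,0,-15,0,0,0,1,0,0,0,0,0,0,1,0,0,0,0,0,0]'

```text
t: 12.22
tool_pos: [425.2, -109.3, 20.9]
tcp_rot: [0.924, 0.383, 0.0, 0.0]
force: [-0.4, 0.9, 0.3]
opening: 85.3
grasp_force: 0.0
```

Call:
carry_out --increments '[-1,0,0,0,0,0,0,-1,0,0,0,0,0,0,-1,0,0,0,0,0,0,-1,0,0,0,0,0,0,-1,0,0,0,0,0,0]'

```text
t: 12.85
tool_pos: [424.7, -109.8, 21.2]
tcp_rot: [0.924, 0.383, 0.001, 0.0]
force: [-0.2, -0.4, 5.9]
opening: 44.6
grasp_force: 60.9
```

Call:
carry_out --increments '[-1,0,0,25,0,0,0,-1,0,0,45,0,0,0,-1,5,20,15,0,0,0,-1,8,40,0,0,0,0,-1,10,50,0,0,0,0]'

```text
t: 13.48
tool_pos: [447.2, 0.9, 105.9]
tcp_rot: [0.924, 0.382, 0.001, 0.0]
force: [0.6, -0.2, -1.8]
opening: 44.5
grasp_force: 62.0
```

Call:
carry_out --increments '[-1,10,50,0,0,0,0,-1,10,50,0,0,0,0,-1,10,50,0,0,0,0,-1,10,45,0,0,0,0,-1,5,29,0,0,0,0]'

```text
t: 14.1
tool_pos: [492.0, 226.5, 105.3]
tcp_rot: [0.924, 0.384, 0.0, -0.0]
force: [0.1, -0.5, -2.6]
opening: 44.5
grasp_force: 61.9
```

Call:
carry_out --increments '[-1,0,0,-20,0,0,0,-1,0,0,-20,0,0,0,-1,0,0,-20,0,0,0,-1,0,0,-5,0,0,0,-1,0,0,0,0,0,0]'

```text
t: 14.72
tool_pos: [491.7, 224.2, 40.3]
tcp_rot: [0.924, 0.383, -0.0, 0.0]
force: [-1.0, -0.2, -2.0]
opening: 44.2
grasp_force: 61.9
```

Call:
carry_out --increments '[-1,1,0,-13,0,0,0,-1,0,0,-5,0,0,0,-1,0,0,0,0,0,0,0.5,0,0,0,0,0,0,0.5,0,0,0,0,0,0]'

```text
t: 15.35
tool_pos: [493.4, 224.7, 22.8]
tcp_rot: [0.924, 0.383, 0.0, -0.0]
force: [-0.2, -0.4, -0.4]
opening: 64.1
grasp_force: 0.0
```

Call:
carry_out --increments '[0.5,0,0,20,0,0,0,0.5,0,0,50,0,0,0,0.5,0,-20,40,0,0,0,0.6,-5,-55,0,0,0,-0.1,0.6,-5,-60,0,0,0,-0.1]'

```text
t: 15.98
tool_pos: [483.7, 88.7, 133.6]
tcp_rot: [0.958, 0.288, 0.001, 0.0]
force: [1.1, -1.2, 0.2]
opening: 68.0
grasp_force: 0.0
```

Call:
carry_out --increments '[0.6,-8,-60,0,0,0,-0.1,0.6,-8,-60,0,0,0,-0.1,0.6,-8,-60,0,0,0,-0.1,0.6,-8,-60,0,0,0,-0.1,0.6,-8,-60,0,0,0,0]'

```text
t: 16.6
tool_pos: [442.8, -212.7, 133.0]
tcp_rot: [0.996, 0.092, 0.001, 0.0]
force: [1.0, -0.3, -0.1]
opening: 68.1
grasp_force: 0.0
```

Call:
carry_out --increments '[0.6,-8,-60,0,0,0,0,0.6,-6,-60,0,0,0,0,0.6,0,-58,0,0,0,0,0.6,0,0,-20,0,0,0,0.6,0,0,0,0,0,0]'

```text
t: 17.23
tool_pos: [427.6, -388.3, 111.0]
tcp_rot: [0.996, 0.092, -0.001, -0.001]
force: [0.3, -0.4, 0.2]
opening: 68.5
grasp_force: 0.0
```

Run:
```python
from h import *
p,W=cloud('top'); cv2.imwrite('pics/t6.png',p[80:320,120:520])
S=W.reshape(-1,3);S=S[np.isfinite(S[:,0])]
def g(x0,x1,y0,y1,a,b): return S[(S[:,0]>x0)&(S[:,0]<x1)&(S[:,1]>y0)&(S[:,1]<y1)&(S[:,2]>a)&(S[:,2]<b)]
for n,a in (('pep',(460,530,190,260,40,95)),('o',(525,580,-40,190,9,50)),('fish',(400,490,-40,60,30,48))):
    s=g(*a); print(n,len(s)); rep(n,s) if len(s)>20 else 0
print(r.get_state()['tool_pos'],r.get_state()['tcp_rot'])
```

```text
pep 330
pep 330 mean [489.2 220.3  71.8] circ [491.3 225.3] 23.3 rect [489.5 222.4] [39.1 45.6] 61.4 z [49.8 77.4 86.1]
o 618
o 618 mean [552.7  72.9  14.7] circ [557.9  85.2] 104.5 rect [552.3  85.7] [208.9  40.8] 85.5 z [ 9.4 12.1 34.4]
fish 625
fish 625 mean [443.1   9.9  37.6] circ [443.3   9.8] 32.8 rect [443.5   9.5] [62.9 62.7] 0.3 z [34.1 37.6 41.1]
[ 428.18552809 -388.0030293   111.93934363] [ 9.95697867e-01  9.26547864e-02 -5.72556192e-04 -7.21296558e-04]
```

View pics/t6.png

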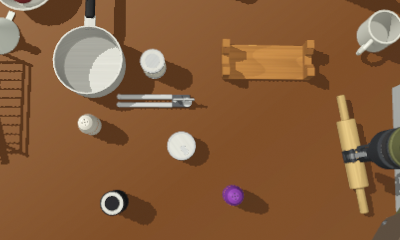

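The pepper pot stands in front of the pan at (88,125), and the gripper is over the middle of the pin at (350,155). Next I grasp the pin.

Call:
carry_out --increments '[0.6,0,-1,-45,0,0,0,0.6,0,0,-40,0,0,0,0.6,0,0,-15,0,0,0,0.6,0,0,-5,0,0,0,0.6,0,0,0,0,0,0]'

```text
t: 17.9
tool_pos: [429.7, -390.0, 8.5]
tcp_rot: [0.996, 0.093, 0.001, 0.001]
force: [-0.3, 0.6, -0.0]
opening: 68.3
grasp_force: 0.0
```

Call:
carry_out --increments '[-1,0,0,0,0,0,0,-1,0,0,0,0,0,0,-1,0,0,0,0,0,0,-1,0,0,0,0,0,0,-1,0,0,0,0,0,0]'

```text
t: 18.52
tool_pos: [429.9, -390.6, 9.0]
tcp_rot: [0.996, 0.093, 0.001, 0.001]
force: [-0.1, 0.2, 5.5]
opening: 41.9
grasp_force: 60.3
```

Call:
carry_out --increments '[-1,0,0,30,0,0,0,-1,0,0,55,0,0,0,-1,0,20,50,0,0,0,-1,25,25,0,0,0,0.173,-1,28,26,0,0,0,0.173]'

```text
t: 19.15
tool_pos: [482.5, -318.5, 143.8]
tcp_rot: [0.964, 0.265, 0.001, 0.001]
force: [0.3, -0.1, -3.9]
opening: 42.3
grasp_force: 62.4
```

Call:
carry_out --increments '[-1,28,26,0,0,0,0.173,-1,28,26,0,0,0,0.173,-1,28,26,0,0,0,0.173,-1,28,26,0,0,0,0.173,-1,28,20,0,0,0,0.173]'

```text
t: 19.77
tool_pos: [622.5, -193.3, 142.5]
tcp_rot: [0.764, 0.645, -0.0, -0.0]
force: [0.5, -0.7, -2.9]
opening: 42.4
grasp_force: 62.3
```

Call:
carry_out --increments '[-1,25,6,0,0,0,0.175,-1,0,0,-40,0,0,0,-1,0,0,0,0,0,0,-1,0,0,0,0,0,0]'

```text
t: 20.27
tool_pos: [646.6, -188.7, 103.1]
tcp_rot: [0.707, 0.707, -0.0, -0.0]
force: [0.4, -0.3, -1.8]
opening: 42.1
grasp_force: 62.1
```

Run:
```python
from h import *
p,W=cloud('side'); cv2.imwrite('pics/s7.png',cv2.resize(p[150:330,320:480],(640,720))[:600])
S=W.reshape(-1,3);S=S[np.isfinite(S[:,0])]
s=r.get_state();tp=s['tool_pos'];print(tp,s['tcp_rot'],s['force'])
# handle points from both views
_,Wt=cloud('top');St=Wt.reshape(-1,3)
for nm,Q in (('side',S),('top',St)):
  for y0,y1 in ((-335,-280),(-98,-45)):
    q=Q[(Q[:,1]>y0)&(Q[:,1]<y1)&(abs(Q[:,0]-648)<30)&(abs(Q[:,2]-tp[2]-13)<16)]
    if len(q)>10: rep(nm,q)
```

```text
[ 647.26105297 -188.98771273  103.82362456] [7.06935704e-01 7.07277477e-01 3.29611084e-04 6.09626353e-04] [-0.23989848 -0.13155813 -2.90667642]
side 179 mean [ 645.2 -307.6  121.4] circ [ 644.5 -306.1] 26.1 rect [ 647.1 -305.9] [51.  19.6] 88.6 z [114.5 122.  127. ]
side 81 mean [643.5 -71.1 122. ] circ [645.3 -73.9] 24.6 rect [641.  -72.9] [48.8 17.9] 73.5 z [117.6 122.5 126.5]
top 198 mean [645.2 -73.6 123. ] circ [646.3 -73.8] 24.6 rect [646.2 -73.7] [18.7 46.4] 0.2 z [117.6 123.4 127.3]
```

View pics/s7.png

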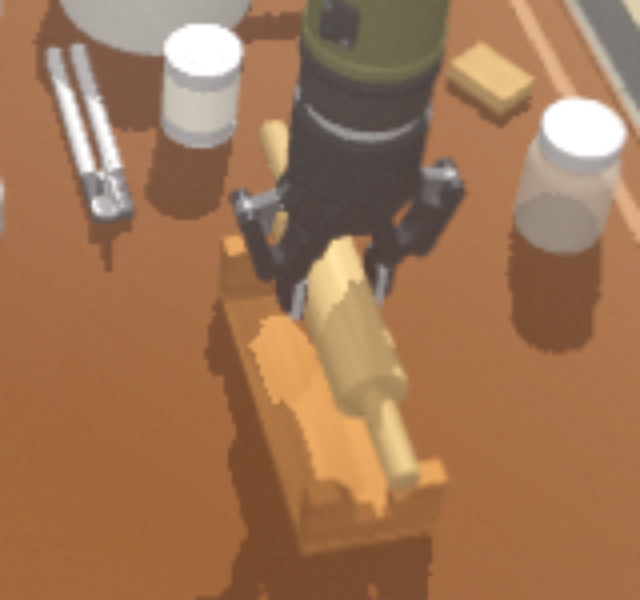

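The pin is level above the slots, with its near handle at (400,450) over the near cheek. I'll lower it into the flare first.

Call:
carry_out --increments '[-1,1,-1,-30,0,0,0,-1,0,0,-15,0,0,0,-1,0,0,0,0,0,0,-1,0,0,0,0,0,0]'

```text
t: 20.88
tool_pos: [648.5, -189.8, 58.4]
tcp_rot: [0.707, 0.707, 0.0, 0.001]
force: [-0.4, 0.2, -2.7]
opening: 42.3
grasp_force: 62.4
```

Call:
carry_out --increments '[-1,0,0,-10,0,0,0,-1,0,0,-6,0,0,0,-1,0,0,-5,0,0,0,-1,0,0,0,0,0,0]'

```text
t: 21.38
tool_pos: [647.4, -189.4, 35.6]
tcp_rot: [0.707, 0.707, -0.0, -0.001]
force: [-0.6, 1.1, -3.9]
opening: 42.1
grasp_force: 62.4
```

Call:
carry_out --increments '[-1,0.5,0,-4,0,0,0,-1,0,0,-3,0,0,0,-1,0,0,0,0,0,0,-1,0,0,0,0,0,0]'

```text
t: 21.88
tool_pos: [648.4, -189.6, 29.3]
tcp_rot: [0.707, 0.707, 0.0, 0.0]
force: [0.2, -0.3, -3.3]
opening: 42.5
grasp_force: 62.4
```

Call:
carry_out --increments '[-1,0,0,-2,0,0,0,-1,0,0,0,0,0,0,-1,0,0,0,0,0,0]'

```text
t: 22.25
tool_pos: [648.4, -189.6, 27.3]
tcp_rot: [0.707, 0.707, -0.0, -0.0]
force: [0.3, -0.2, -2.9]
opening: 41.8
grasp_force: 62.4
```

Within half a millimetre of the bottom, so I'll release, rise and move clear.

Call:
carry_out --increments '[-1,0,0,-1,0,0,0,0.5,0,0,0,0,0,0,0.5,0,0,0,0,0,0,0.5,0,0,0,0,0,0,0.5,0,0,30,0,0,0]'

```text
t: 22.88
tool_pos: [646.1, -188.9, 54.0]
tcp_rot: [0.707, 0.707, -0.001, -0.002]
force: [-0.1, -0.2, 0.6]
opening: 64.4
grasp_force: 0.0
```

Call:
carry_out --increments '[0.5,0,0,50,0,0,0,0.5,0,0,50,0,0,0,0.5,-40,-45,30,0,0,0,0.5,-40,-45,0,0,0,0,0.5,-40,-45,0,0,0,0]'

```text
t: 23.5
tool_pos: [530.5, -322.6, 185.0]
tcp_rot: [0.706, 0.708, 0.0, 0.001]
force: [0.3, -0.9, 0.6]
opening: 63.9
grasp_force: 0.0
```

Call:
carry_out --increments '[0.5,-40,-45,0,0,0,0,0.5,-40,-45,0,0,0,0,0.5,0,0,0,0,0,0,0.5,0,0,0,0,0,0]'

```text
t: 24.0
tool_pos: [451.2, -411.4, 184.2]
tcp_rot: [0.707, 0.707, 0.0, 0.0]
force: [-0.1, 0.2, 0.5]
opening: 63.5
grasp_force: 0.0
```

Run:
```python
from h import *
p,W=cloud('top'); cv2.imwrite('pics/t8.png',p[80:320,120:520])
S=W.reshape(-1,3);S=S[np.isfinite(S[:,0])]
def g(x0,x1,y0,y1,a,b): return S[(S[:,0]>x0)&(S[:,0]<x1)&(S[:,1]>y0)&(S[:,1]<y1)&(S[:,2]>a)&(S[:,2]<b)]
for n,a in (('pep',(460,530,190,260,40,95)),('tin',(600,680,40,120,66,80)),('pan',(550,690,140,310,72,82)),('barrel',(620,680,-265,-115,54,75)),('hL',(630,666,-82,-40,40,60)),('hR',(630,666,-340,-298,40,60))):
    s=g(*a); rep(n,s) if len(s)>9 else print(n,len(s))
o=g(525,580,-40,190,9,50)
for a,b in ((-10,15),(15,40),(40,70),(70,100),(100,130),(130,160),(160,190)):
    q=o[(o[:,1]>=a)&(o[:,1]<b)]; print(a,b,len(q),q.mean(0).round(1) if len(q) else '', q[:,1].max() if len(q) else '')
print('min y',np.sort(o[:,1])[:5])
```

```text
pep 332 mean [489.3 220.2  72.1] circ [491.4 225.2] 23.1 rect [489.6 222.5] [39.1 45.3] 62.5 z [50.3 78.1 86. ]
tin 448 mean [634.5  76.6  72.6] circ [634.8  76.6] 27.8 rect [634.9  76.3] [54.1 52.8] 0.9 z [69.2 72.7 75.9]
pan 322 mean [612.9 226.4  76.9] circ [635.8 225.6] 81.1 rect [622.8 224.3] [158.4 132.9] 89.8 z [72.7 77.1 80.2]
barrel 853 mean [ 646.4 -189.7   58.6] circ [ 647.4 -189.7] 75.6 rect [ 645.4 -189.9] [ 35.8 149.5] 0.4 z [54.6 58.7 62.7]
hL 115 mean [646.2 -66.5  46.8] circ [647.3 -66.4] 17.4 rect [646.5 -66.3] [30.8 19. ] 89.0 z [41.8 46.9 51.1]
hR 98 mean [ 645.9 -312.7   46.8] circ [ 646.3 -313.3] 16.0 rect [ 646.5 -313.2] [30.4 17.7] 90.0 z [41.9 47.  50.7]
-10 15 121 [551.1   2.2  17. ] 14.423906328892054
15 40 103 [551.3  26.6  14.9] 38.45735677501899
40 70 86 [552.1  55.7  11.4] 69.5182124816247
70 100 86 [552.6  84.8  11.5] 98.25478690464917
100 130 84 [552.5 114.   11.5] 129.3258214993294
130 160 75 [551.2 145.3  11.9] 159.6977411339295
160 190 53 [566.5 174.8  25.2] 189.7644823165974
min y [-19.01433024 -18.96658336 -16.64998195 -16.63267104 -14.31209707]
```

View pics/t8.png

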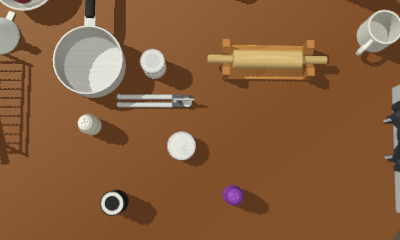

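The final view shows everything in place:
- **Pin:** seated in the cradle at (267,60), with the top of its barrel 62 mm up.
- **Tin:** at (152,63).
- **Opener:** at (155,101), middle at y ≈ 76 mm.
- **Pepper pot:** at (88,125).

```bash
python3 -c "
from station import r
print(r.hand_in())"
```

```text
the job is handed in; nothing more can be done
None
```

The job is handed in: by my last camera check the pin, tin, opener and pepper pot were all in place within tolerance and the saucepan and fish tin were unmoved, but the hand-in call returned no verdict.

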